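# Free the stuck desiccator lid and hold it ajar

### The job

The lid of the off-white desiccator box with the clear lid is stuck on its rubber seal: press the red cap of the blue seal-release spray canister fully down for a moment and let it spring back up, then pull the lid up by its steel bar until the seal lets go. Hold the lid open by only 2 to 4 cm at its front edge, never letting it jump up past 6 cm, and leave the other things on the desk where they stand. The program finishes while still holding the lid ajar like this: do not let it fall shut or let go.

Things in the scene. Friction and masses are not known exactly. Their poses are not given: they have to be found in the camera images.
- desiccator: off-white box 200 (x) x 150 (y) x 100 mm high, fixed to the desk, with a clear, grey-framed lid 12 mm thick on top (upper face of the lid at z = 112 mm) that is hinged along the back; a round gauge is on its front. Origin: centre of the underside; x points from the front to the hinge side, z up.
- lid_bar (a point): middle of the round steel handle bar of the lid: 12 mm thick, 90 mm long along the desiccator's y axis, held at its two ends by posts (78 mm clear between them). Shut, it stands 36 mm over the lid's upper face, 10 mm behind the lid's front edge, at (-90, 0, 148) mm in the desiccator frame.
- lid_hinge (a point): middle of the lid's hinge axis (back of the box; a tall fixed microscope stands on the box's -y side, near y = 0, a pump bottle behind it), at (107, 0, 102) mm in the desiccator frame, fixed. The axis is the desiccator's y. Lid bar 197 mm ahead of it and 46 mm above it when shut.
- lid (a joint): opening angle, rad: 0 shut, grows as the front rises, stop at 0.4. Front edge 207 mm from the axis: 2 to 4 cm open is 0.10 to 0.19 rad, 6 cm 0.29. Breaking the seal takes about 15 N at the bar, most at 0.01 rad; the resistance is gone by 0.05 rad, leaving the lid's weight (about 2 N at the bar), under which it falls shut when let go.
- canister: blue spray canister, 50 mm in diameter, in a black holder on a steel foot 66 x 66 mm, fixed to the desk on the +y side of the desiccator, 132 mm high with its cap; its thin red nozzle tube points along its -y to the lid's seam. Origin: centre of the underside of the foot.
- cap_top (a point): centre of the top face of the red spray cap (28 mm in diameter, 132 mm above the desk when up); moves with the cap.
- spray_cap (a joint): how far the cap is pressed down, m: 0 up, 0.006 fully down (stop). Sprung: 3 N to start it, 7 N fully down; rises when released.
- media_bottle: small clear bottle with a white cap, 60 mm in diameter, 125 mm high, loose bystander; origin under its centre
- amber_bottle: amber bottle with a white cap, 48 mm in diameter, 98 mm high, loose bystander; origin under its centre
- tape_roll: roll of beige tape lying flat, 72 mm in diameter, 18 mm high, loose bystander; origin under its centre
- flask: flat culture flask with pink contents and an orange cap, 92 x 52 x 26 mm, loose bystander; origin under its centre
- plate: clear flat plate with six pink wells, 86 x 128 x 19 mm, loose bystander; origin under its centre

How it is judged:
On the way, in this order (a step that is already met when the one before it is completed fails the run):
1. the spray cap is pressed fully down with the lid still shut (value of joint spray_cap above 0.0048 m and value of joint lid below 0.02 rad), for 0.15 s.
2. the cap has sprung back up, the lid still shut (value of joint spray_cap below 0.0012 m and value of joint lid below 0.02 rad), for 0.1 s.
3. the lid has broken free of its seal and is held ajar by the fingers (value of joint lid between 0.07 and 0.22 rad and contact force between the fingers and lid above 0.5 N), for 0.3 s.
At the end, for the whole second after the job is handed in: the fingers hold the lid still at 0.07 to 0.22 rad (15 to 45 mm open at the front edge), nothing else carries it, the spray cap is up again (under 1.2 mm) and the bystanders are within 30 mm of where they stood (all of step 3 and velocity of joint lid between -0.05 and 0.05 rad/s and value of joint spray_cap below 0.0012 m and contact force between lid and media_bottle below 0.1 N and contact force between lid and amber_bottle below 0.1 N and contact force between lid and tape_roll below 0.1 N and contact force between lid and flask below 0.1 N and contact force between lid and plate below 0.1 N and distance of each of media_bottle, amber_bottle, tape_roll, flask, plate from where it was at the start of the episode below 0.03 m); the arm keeps its last pose, push and grip.
It fails at once if the lid jumps open past 6 cm at its front edge (value of joint lid above 0.31 rad).
It fails at once if a bystander is moved by more than 30 mm or tipped (distance of any of media_bottle, amber_bottle, tape_roll, flask, plate from where it was at the start of the episode above 0.03 m or angle between any of media_bottle, amber_bottle, tape_roll, flask, plate's own z axis and vertical above 0.5 rad).
It also fails if it takes over 43 s, if anything falls off the work surface, if the arm or the gripper's body presses on something with over 40 N, if the wrist force passes 120 N, or if a joint passes its speed limit or range.

### The arm

A 6-joint arm with a two-finger parallel gripper is mounted at the origin on a cart in front of the work surface, level with it; the furniture and walls round the work are solid. World frame = base frame: x ahead of the robot, y to its left, z up, the work surface at z = 0. Lengths are in m, angles in rad, forces in N, time in s.
With the tool pointing down it reaches from about 0.225 to 0.875 m from the base axis. Payload 3.4 kg.
Tool frame: the origin (TCP) lies on the centre line of the jaws, within the pads' length; the fingertips stand 22 mm ahead of it and the grasp point (between the pads) lies 3 mm ahead of it; z points along the fingers, y is the line along which they close (so a half turn about z gives the same grasp; the last joint's range is limited). The gripper opens to 85 mm and grips with 20 to 120 N. Pads are 22 mm wide; open, the fingers measure 114 mm over their backs; the gripper's body (76 mm by 85 mm) begins 54 mm behind the grasp point. The pads swing forward as they close: fully open they stand 13 mm farther back than shut.
Start: joints at [-1.373, 0.276, 1.505, -0, 1.361, -0.121], TCP at [0.18, -0.546, 0.218] pointing down, gripper open.
Joint ranges: [-2.89, 2.89], [-0.75, 2.08], [0.22, 2.7], [-1.18, 4.32], [0.11, 2.71], [-2.7, 2.7]. Speed limits (rad/s): [2.57, 2.57, 3.14, 3.14, 3.14, 3.14].

### API

Orientations are given as a unit quaternion [w, x, y, z].
In Python, from rig import manip, camrig gives the robot as it stands (manip), with the cameras (camrig).
- The arm moves only by the tool shift_gripper, called after "Call:" as name(argument=value, ...), one argument or row to a line, values as JSON. Schema: {"type":"object","properties":{"ticks":{"type":"array","items":{"type":"array","items":{"type":"array","items":{"type":"number"},"minItems":4,"maxItems":4},"minItems":1,"maxItems":5},"minItems":1,"maxItems":1},"aperture":{"type":"number"},"force":{"type":"number"},"only":{"type":"string"},"quiet":{"type":"boolean"},"lines":{"type":"string"}},"required":["ticks"],"additionalProperties":false}. ticks is a list that holds a single list of rows (three levels of brackets), with 1 to 5 rows, each of 4 numbers: dx, dy, dz in shares of 0.3 m (1.0 is 0.3 m), then a turn about the tool's z in normalised numbers (1 is 360 degrees); each row shifts and turns the commanded pose from where the row before left it, along the tool's axes as they then stand; what a row does not reach is not made up. A row lasts 1/12 s, in which the tool goes at most 0.0417 m and 0.125 rad, less where a joint would pass 70% of its speed; a pose out of reach is approached as far as the arm can. aperture is the finger opening in m, set as the call begins (left out keeps the last). The fingers move at their own pace and stop on an object; force is the grip in N (left out, the last holds). Time passes only in rows, so rows that do not move let the fingers close. The tool returns the time, the measured TCP pose, the force, the opening and the grip force at its end. only (a regular expression) keeps the lines of the reply that match it, lines (a string "A,B") keeps lines A to B, and quiet returns only ok. A shift or turn number past 1, either way, is cut back to 1. Input that does not fit is refused with a message, and nothing moves.
- manip.get_state(): the state, without advancing time (a new reading comes with each control period).
- camrig.get_image(name): name is "side" or "top" or "wrist"; returns a dict with "img" (400x640x3 uint8, red, green, blue), "camera_matrix" (3x3 intrinsics, pixels), "T" (4x4, takes a point from camera to world coordinates); the wrist camera has in their place "hand_eye" (4x4, takes a point from camera to tool coordinates, whose origin is the TCP and whose axes are the flange's). Camera axes: x right, y down, z forward; pixel columns grow to the right and rows downward; lengths in m; the calibration is good to about 2 mm. A picture is of the moment at which its call begins: read the wrist's pose just before it. There is no depth.
- manip.sign_off(): hands the job in; it is judged then, once.
The state is a dict: "clock": time; "qpos": joint angles; "qd": joint speeds; "effort": joint torques, N m; "position": TCP position; "ee_rot": TCP orientation; "contact_force": force on the tool from outside, world axes, zero at the start; "moment": the same for the moment, N m; "width": finger opening in m; "gripper_force": force on a finger pad.
Only numpy, scipy, OpenCV 4.12 (cv2) and the standard library are available. Lean on these libraries where they do the work, as an engineer would, in place of code of your own. Each camera call takes 0.05 s, during which the arm holds its last target. There are 200 camera calls.

## Working session

There is one attempt and no reset: what is moved stays moved. The work goes in short steps, Python scripts to look and compute and a tool call to move; the robot and the scene stay as the last step left them, time stands still between calls to the robot, and variables do not carry over. Pictures are saved under pics/ and viewed, at most 10 in all, crops included, and the job is handed in when it is done.

```bash
ls; mkdir -p pics; python3 - <<'E'
from rig import manip, camrig
import cv2,numpy as np
np.set_printoptions(precision=4,suppress=True)
for n in ("top","side"):
    d=camrig.get_image(n); cv2.imwrite(f"pics/{n}0.png",d["img"][:,:,::-1]); print(n,d["camera_matrix"],d["T"])
s=manip.get_state(); print(s)
E
```

```text
pics
rig.py
top [[375.9872   0.     323.583 ]
 [  0.     375.9872 203.5918]
 [  0.       0.       1.    ]] [[ 0.0128 -0.9851  0.1715  0.3488]
 [-0.9999 -0.0136 -0.0035 -0.0438]
 [ 0.0058 -0.1714 -0.9852  1.227 ]
 [ 0.      0.      0.      1.    ]]
side [[376.7928   0.     319.9712]
 [  0.     376.7928 201.0755]
 [  0.       0.       1.    ]] [[-0.7986 -0.324   0.5073 -0.1763]
 [-0.6017  0.4086 -0.6863  0.9558]
 [ 0.0151 -0.8533 -0.5213  0.8419]
 [ 0.      0.      0.      1.    ]]
{'clock': 0.1, 'qpos': array([-1.373 ,  0.2766,  1.506 , -0.    ,  1.3607, -0.121 ]), 'qd': array([-0.0002, -0.0019, -0.0051, -0.0011,  0.0002, -0.0002]), 'effort': array([  0.0019, -41.7699, -24.6405,  -0.0002,   0.0057,   0.    ]), 'position': array([ 0.1801, -0.5456,  0.2175]), 'ee_rot': array([-0.0008,  0.9873,  0.1587, -0.0001]), 'contact_force': array([-0.4469, -0.2293,  0.0078]), 'moment': array([ 0.0123, -0.0455,  0.002 ]), 'gripper_force': 0.0, 'width': 0.08534992399147225}
```

View pics/top0.png

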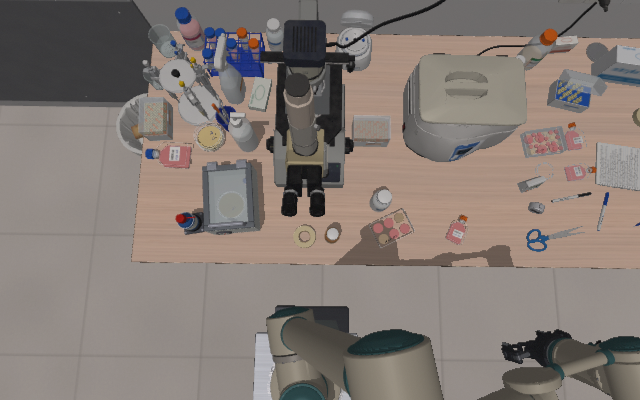

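View pics/side0.png

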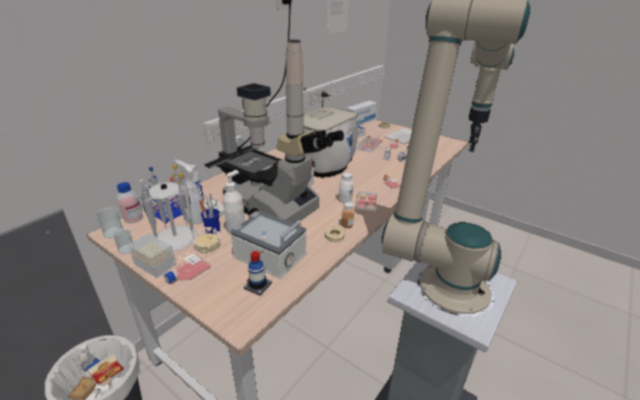

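The top view shows the desiccator at about (230,197), its bar near (231,228), and the red cap at about (183,219). Both are to the robot's left. The side view shows the cap at (256,257). I'll enlarge these areas.

```bash
python3 - <<'E'
import cv2,numpy as np
t=cv2.imread("pics/top0.png")[150:250,165:265]; s=cv2.imread("pics/side0.png")[205:305,220:320]
cv2.imwrite("pics/c0.png",np.hstack([cv2.resize(x,(400,400),interpolation=2) for x in (t,s)]))
E
```

```text
(no output)
```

View pics/c0.png

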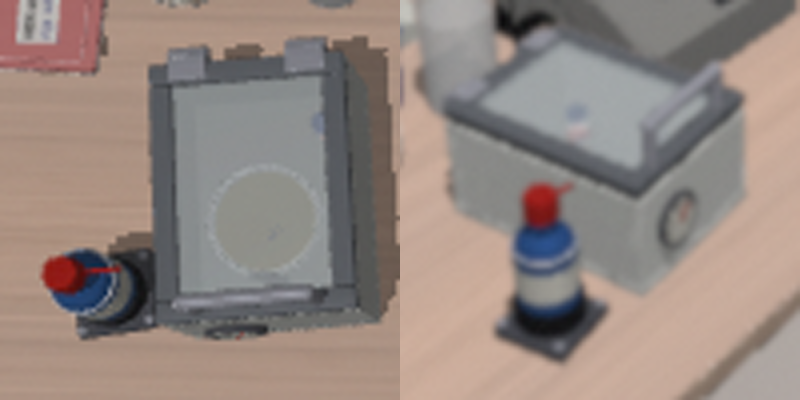

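```bash
cat > h.py <<'E'
from rig import manip, camrig
import numpy as np
from scipy.optimize import least_squares
from scipy.spatial.transform import Rotation as R
np.set_printoptions(precision=4,suppress=True)
def proj(d,P):
    T=np.linalg.inv(d["T"]); c=np.atleast_2d(P)@T[:3,:3].T+T[:3,3]; u=c@d["camera_matrix"].T
    return u[:,:2]/u[:,2:]
def rot(s): q=s["ee_rot"]; return R.from_quat([q[1],q[2],q[3],q[0]]).as_matrix()
def st(): s=manip.get_state(); return s
E
python3 - <<'E'
from h import *
t=camrig.get_image("top"); s=camrig.get_image("side")
tc=lambda a:np.array(a)/4+[165,150]-.4; sc=lambda a:(np.array(a)-[400,0])/4+[220,205]-.4
L=np.array([[-.1,.075,.112],[-.1,-.075,.112],[.1,.075,.112],[.1,-.075,.112],[-.09,.045,.148],[-.09,-.045,.148]])
ot=tc([[157,316],[358,310],[150,65],[343,55],[174,300],[326,294]]); os=sc([[640,190],[742,98],[450,100],[565,32],[648,128],[718,72]])
def W(p): c,n=np.cos(p[2]),np.sin(p[2]); return L@np.array([[c,n,0],[-n,c,0],[0,0,1]])+[p[0],p[1],0]
f=lambda p:np.r_[(proj(t,W(p))-ot).ravel(),(proj(s,W(p))-os).ravel()]
r=least_squares(f,[.35,.2,0]); print(r.x,r.fun.reshape(-1,2)); print("bar",W(r.x)[4:].mean(0))
ct,cs=tc([[60,275]]),sc([[541,189]])
g=lambda p:np.r_[(proj(t,[*p,.132])-ct).ravel(),(proj(s,[*p,.132])-cs).ravel()]
r=least_squares(g,[.3,.3]); print("cap",r.x,r.fun)
q=manip.get_state(); print(rot(q))
E
```

```text
[0.5613 0.2406 0.0838] [[-0.1964  2.41  ]
 [ 0.15    0.3705]
 [ 0.4746  0.0619]
 [ 1.3253 -0.7218]
 [ 2.0933  0.9757]
 [-4.598   0.2928]
 [-0.724  -0.721 ]
 [ 1.335  -1.6442]
 [-1.8396  0.5272]
 [-0.9285 -3.0801]
 [ 0.1775 -0.7784]
 [-0.4533 -0.7229]]
bar [0.4716 0.2331 0.148 ]
cap [0.4902 0.3723] [ 0.4088 -0.1732 -0.0904  0.6838]
[[ 0.9496  0.3134 -0.0002]
 [ 0.3134 -0.9496  0.0011]
 [ 0.0001 -0.0012 -1.    ]]
```

Careful with the scale: shifts go in shares of 0.3 m and turns go in shares of 360 degrees. That gives: -0.01 m / 0.3 = -0.0333, -0.1215 rad / 6.2832 = -0.0193.

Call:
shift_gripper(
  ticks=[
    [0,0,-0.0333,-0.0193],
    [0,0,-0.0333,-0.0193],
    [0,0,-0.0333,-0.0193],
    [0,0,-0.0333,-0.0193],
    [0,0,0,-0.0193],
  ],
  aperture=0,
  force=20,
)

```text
refused: ticks: the value is too long (schema: maxItems 1). Nothing was moved.
```

Wrong form. The message asks for a list holding one list of rows, three levels of brackets, so I'll send the same numbers that way.

Call:
shift_gripper(
  ticks=[
    [[0,0,-0.0333,-0.0193],[0,0,-0.0333,-0.0193],[0,0,-0.0333,-0.0193],[0,0,-0.0333,-0.0193],[0,0,0,-0.0193]],
  ],
  aperture=0,
  force=20,
)

```text
clock: 0.62
position: [0.1804, -0.5471, 0.2603]
ee_rot: [0.002, 0.893, 0.449, -0.0]
contact_force: [0.2, -1.3, 0.4]
width: 0.0254
gripper_force: 0.0
```

Call:
shift_gripper(
  ticks=[
    [[0,0,0,-0.0193],[0,0,0,-0.0193],[0,0,0,-0.0193],[0,0,0,-0.0193],[0,0,0,-0.0193]],
  ],
)

```text
clock: 1.03
position: [0.1802, -0.5459, 0.2581]
ee_rot: [-0.0, 0.718, 0.696, 0.0]
contact_force: [-0.2, -0.5, -0.3]
width: -0.0003
gripper_force: 0.0
```

Call:
shift_gripper(
  ticks=[
    [[0,0,0,-0.0193],[0.1333,0.0533,0,0],[0.1267,0.0533,0,0],[0.1267,0.0533,0,0],[0.1267,0.0533,0,0]],
  ],
)

```text
clock: 1.45
position: [0.2307, -0.3868, 0.2578]
ee_rot: [-0.0, 0.677, 0.736, 0.0]
contact_force: [1.8, 0.3, 0.1]
width: 0.0
gripper_force: 0.0
```

Call:
shift_gripper(
  ticks=[
    [[0.1267,0.0533,0,0],[0.1267,0.0533,0,0],[0.1333,0,0,0],[0.1333,0,0,0],[0.1333,0,0,0]],
  ],
)

```text
clock: 1.87
position: [0.2455, -0.1885, 0.258]
ee_rot: [-0.0, 0.677, 0.736, 0.0]
contact_force: [0.9, 0.5, -0.1]
width: -0.0
gripper_force: 0.0
```

Scaled: 0.04 m / 0.3 = 0.1333, 0.005 m / 0.3 = 0.0167.

Call:
shift_gripper(
  ticks=[
    [[0.1333,0.0167,0,0],[0.1333,0.0167,0,0],[0.1333,0.0167,0,0],[0.1333,0.0167,0,0],[0.1333,0.0167,0,0]],
  ],
)

```text
clock: 2.28
position: [0.2531, 0.0104, 0.2585]
ee_rot: [0.001, 0.677, 0.736, 0.001]
contact_force: [1.4, 0.5, 0.1]
width: 0.0001
gripper_force: 0.0
```

Call:
shift_gripper(
  ticks=[
    [[0.1333,0.0167,0,0],[0.1333,0.0167,0,0],[0.1333,0.0167,0,0],[0.1333,0.0167,0,0],[0.1333,0.0333,0,0]],
  ],
)

```text
clock: 2.7
position: [0.2656, 0.2074, 0.2585]
ee_rot: [0.0, 0.676, 0.737, 0.0]
contact_force: [1.3, -2.0, -0.7]
width: -0.0003
gripper_force: 0.0
```

Call:
shift_gripper(
  ticks=[
    [[0.12,0.0667,0,0],[0.0667,0.12,0,0],[0.0667,0.12,0,0],[0.0333,0.1,0,0],[0,0,0,0]],
  ],
)

```text
clock: 3.12
position: [0.387, 0.3045, 0.2571]
ee_rot: [0.001, 0.676, 0.737, 0.001]
contact_force: [0.6, 0.4, -0.0]
width: 0.0005
gripper_force: 0.0
```

```bash
python3 - <<'E'
from h import *
import cv2
cv2.imwrite("pics/w1.png",camrig.get_image("wrist")["img"][:,:,::-1])
E
```

```text
(no output)
```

View pics/w1.png

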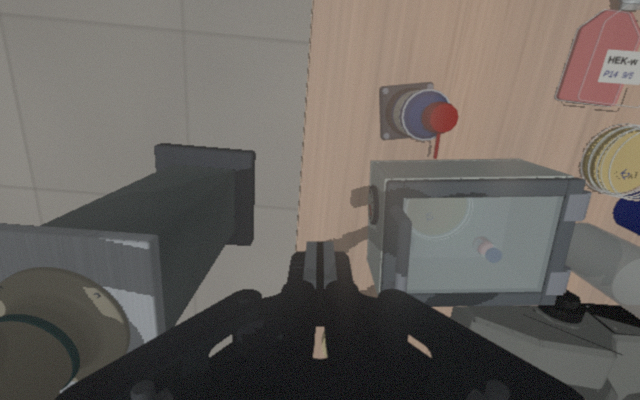

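The wrist view shows the cap top at about (443,117). The lid corners are near (387,180), (574,181), (382,305) and (567,304), and the bar runs along column 400, rows 197–293.

```bash
cat >> h.py <<'E'
def wcam():
    s=manip.get_state(); d=camrig.get_image("wrist"); T=np.eye(4); T[:3,:3]=rot(s); T[:3,3]=s["position"]
    d["T"]=T@d["hand_eye"]; return d
def plane(d,uv,z):
    r=d["T"][:3,:3]@np.linalg.solve(d["camera_matrix"],[*uv,1]); o=d["T"][:3,3]; return o+r*(z-o[2])/r[2]
E
python3 - <<'E'
from h import *
import cv2
d=wcam(); im=d["img"].astype(int)
m=(im[:,:,0]>130)&(im[:,:,1]<60)&(im[:,:,2]<70); m[:,:380]=0; m[:, 480:]=0; m[180:]=0
m=cv2.morphologyEx(m.astype(np.uint8),cv2.MORPH_OPEN,np.ones((7,7)))
ys,xs=np.nonzero(m); print("red",xs.min(),xs.max(),ys.min(),ys.max(), d["T"][:3,3])
for n,uv,z in (("cap",(443,117),.132),("f+",(387,180),.112),("b+",(574,181),.112),("f-",(382,305),.112),("b-",(567,304),.112),("bar+",(403,197),.148),("bar-",(399,293),.148)): print(n,plane(d,uv,z))
cv2.imwrite("pics/w1c.png",cv2.resize(d["img"][80:330,360:600,::-1],None,fx=2.4,fy=2.4,interpolation=2))
E
```

```text
Traceback (most recent call last):
ValueError: zero-size array to reduction operation minimum which has no identity
```

```bash
python3 - <<'E'
from h import *
import cv2
d=wcam(); im=d["img"].astype(int)
print(im[117,443])
m=(im[:,:,0]>2.5*im[:,:,1])&(im[:,:,0]>90); m[:,:380]=0; m[:, 480:]=0; m[180:]=0
m=cv2.morphologyEx(m.astype(np.uint8),cv2.MORPH_OPEN,np.ones((5,5)))
ys,xs=np.nonzero(m); print("red",xs.min(),xs.max(),ys.min(),ys.max(), d["T"][:3,3])
for n,uv,z in (("cap",(443,117),.132),("f+",(387,180),.112),("b+",(574,181),.112),("f-",(382,305),.112),("b-",(567,304),.112),("bar+",(403,197),.148),("bar-",(399,293),.148)): print(n,plane(d,uv,z))
cv2.imwrite("pics/w1c.png",cv2.resize(d["img"][80:330,360:600,::-1],None,fx=2.4,fy=2.4,interpolation=2))
E
```

```text
[131  58  54]Traceback (most recent call last):
  File "<stdin>", line 7, in <module>
    return umr_minimum(a, axis, None, out, keepdims, initial, where)
ValueError: zero-size array to reduction operation minimum which has no identity
```

```bash
python3 - <<'E'
from h import *
import cv2
d=wcam(); im=d["img"].astype(int)
cv2.imwrite("pics/w1c.png",cv2.resize(d["img"][80:330,360:600,::-1],None,fx=2.4,fy=2.4,interpolation=2))
m=(im[:,:,0]>2*im[:,:,1])&(im[:,:,0]>90); m[:,:380]=0; m[:, 500:]=0; m[180:]=0
m=cv2.morphologyEx(m.astype(np.uint8),cv2.MORPH_OPEN,np.ones((5,5)))
ys,xs=np.nonzero(m); print("red",xs.size and (xs.min(),xs.max(),ys.min(),ys.max()), d["T"][:3,3],manip.get_state()["position"])
E
```

```text
red (np.int64(441), np.int64(465), np.int64(100), np.int64(127)) [0.375  0.3784 0.4144] [0.3804 0.3008 0.2579]
```

View pics/w1c.png

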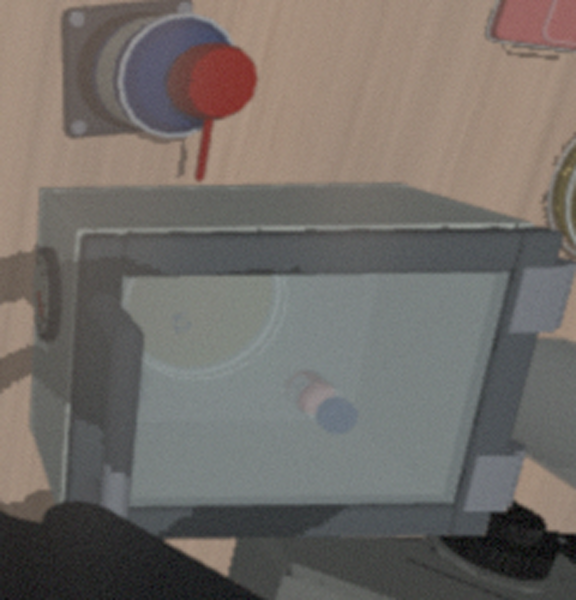

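```bash
python3 - <<'E'
from h import *
d=wcam()
c=lambda a:np.array(a)/2.4+[360,80]-.3
for n,uv,z in (("cap",(221,81),.132),("f+",(78,230),.112),("b+",(562,232),.112),("f-",(62,520),.112),("b-",(492,535),.112),("bar+",(124,305),.148),("bar-",(114,500),.148)): print(n,plane(d,c(uv),z))
print(d["hand_eye"])
print(manip.get_state()["position"])
E
```

```text
cap [0.491  0.3727 0.132 ]
f+ [0.4528 0.3082 0.112 ]
b+ [0.6536 0.3243 0.112 ]
f- [0.4672 0.1673 0.112 ]
b- [0.6731 0.1764 0.112 ]
bar+ [0.4654 0.2891 0.148 ]
bar- [0.4762 0.2038 0.148 ]
[[-0.0004 -0.9514 -0.308   0.0774]
 [ 1.     -0.0005  0.0003  0.0003]
 [-0.0005 -0.308   0.9514 -0.1569]
 [ 0.      0.      0.      1.    ]]
[0.3803 0.3007 0.2582]
```

Scaled: 0.029 m / 0.3 = 0.0967, 0.02 m / 0.3 = 0.0667.

Call:
shift_gripper(
  ticks=[
    [[0.052,0.0967,0,0],[0.052,0.0967,0.05,0],[0.052,0.0967,0.0667,0],[0.0523,0.096,0.0667,0],[0,0,0.0667,0]],
  ],
)

```text
clock: 3.78
position: [0.4964, 0.376, 0.1826]
ee_rot: [0.001, 0.677, 0.736, 0.003]
contact_force: [1.7, -0.9, -0.2]
width: 0.0001
gripper_force: 0.0
```

Call:
shift_gripper(
  ticks=[
    [[0,0,0.0333,0],[0,0,0.0167,0],[0,0,0,0],[0,0,0,0]],
  ],
)

```text
clock: 4.12
position: [0.491, 0.3731, 0.1697]
ee_rot: [0.0, 0.677, 0.736, 0.001]
contact_force: [0.3, -0.2, -0.2]
width: -0.0
gripper_force: 0.0
```

Scaled: 0.006 m / 0.3 = 0.02, 0.002 m / 0.3 = 0.0067.

Call:
shift_gripper(
  ticks=[
    [[0,0,0.02,0],[0,0,0.02,0],[0,0,0.0067,0],[0,0,0,0]],
  ],
)

```text
clock: 4.45
position: [0.4911, 0.3732, 0.1539]
ee_rot: [-0.0, 0.677, 0.736, -0.0]
contact_force: [0.9, -0.4, -0.6]
width: 0.0003
gripper_force: 0.0
```

Call:
shift_gripper(
  ticks=[
    [[0,0,0.0067,0],[0,0,0.0067,0],[0,0,0,0],[0,0,0,0]],
  ],
)

```text
clock: 4.78
position: [0.4916, 0.3735, 0.1501]
ee_rot: [-0.0, 0.677, 0.736, -0.0]
contact_force: [0.1, -0.2, -0.5]
width: 0.0001
gripper_force: 0.0
```

Scaled: 0.002 m / 0.3 = 0.0067, 0.001 m / 0.3 = 0.0033.

Call:
shift_gripper(
  ticks=[
    [[0,0,0.0067,0],[0,0,0.0033,0],[0,0,0,0]],
  ],
)

```text
clock: 5.03
position: [0.4915, 0.3734, 0.1469]
ee_rot: [-0.0, 0.677, 0.736, -0.0]
contact_force: [-0.7, 0.6, -0.4]
width: 0.0
gripper_force: 0.0
```

Call:
shift_gripper(
  ticks=[
    [[0,0,0.0067,0],[0,0,0.0033,0],[0,0,0,0]],
  ],
)

```text
clock: 5.28
position: [0.4915, 0.3734, 0.1439]
ee_rot: [-0.0, 0.677, 0.736, -0.0]
contact_force: [-0.4, -0.5, 0.6]
width: 0.0002
gripper_force: 0.0
```

```bash
python3 - <<'E'
from h import *
import cv2
d=wcam(); s=camrig.get_image("side")["img"][190:310,200:330]
w=d["img"][150:400,160:480]
print(proj(d,[[.4906,.3725,.132],[.4915,.3734,.122]]))
cv2.imwrite("pics/p1.png",np.hstack([cv2.resize(w,(400,312)),cv2.resize(s,(338,312),interpolation=2)])[:,:,::-1])
E
```

```text
[[317.3933 234.3614]
 [319.0627 226.343 ]]
```

View pics/p1.png

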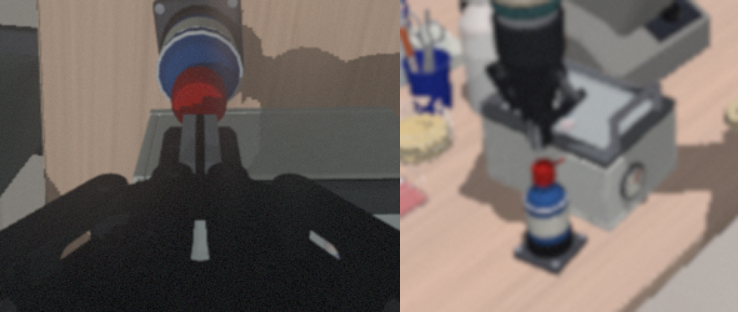

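Scaled: 0.003 m / 0.3 = 0.01.

```bash
python3 - <<'E'
from h import *
d=wcam(); s=camrig.get_image("side"); p=manip.get_state()["position"]
for z in (.122,.13,.14,.15): print(z,proj(d,[[p[0],p[1],z]]),(proj(s,[[p[0],p[1],z]])-[200,190])*2.6+[400,0])
print((proj(s,[[.4906,.3725,.132]])-[200,190])*2.6+[400,0])
E
```

```text
0.122 [[319.1771 226.2083]] [[541.3704 169.461 ]]
0.13 [[319.1633 231.5392]] [[540.8359 163.9628]]
0.14 [[319.1443 238.8473]] [[540.1621 157.0317]]
0.15 [[319.1232 246.9853]] [[539.4819 150.0348]]
[[542.0208 162.5157]]
```

Call:
shift_gripper(
  ticks=[
    [[0,0,0.01,0],[0,0,0,0],[0,0,0,0]],
  ],
)

```text
clock: 5.73
position: [0.4914, 0.3733, 0.141]
ee_rot: [-0.0, 0.677, 0.736, -0.0]
contact_force: [-0.4, -0.5, -0.0]
width: -0.0
gripper_force: 0.0
```

Call:
shift_gripper(
  ticks=[
    [[0,0,0.01,0],[0,0,0,0],[0,0,0,0]],
  ],
)

```text
clock: 5.98
position: [0.4915, 0.3734, 0.1379]
ee_rot: [-0.0, 0.677, 0.736, -0.0]
contact_force: [-0.9, 1.5, 0.3]
width: 0.0002
gripper_force: 0.0
```

Scaled: 0.003 m / 0.3 = 0.01.

Call:
shift_gripper(
  ticks=[
    [[0,0,0.01,0],[0,0,0,0],[0,0,0,0]],
  ],
)

```text
clock: 6.23
position: [0.4915, 0.3734, 0.135]
ee_rot: [-0.0, 0.677, 0.736, -0.0]
contact_force: [-1.1, 0.2, 0.4]
width: -0.0003
gripper_force: 0.0
```

Call:
shift_gripper(
  ticks=[
    [[0,0,0.01,0],[0,0,0,0],[0,0,0,0]],
  ],
)

```text
clock: 6.48
position: [0.4915, 0.3734, 0.132]
ee_rot: [-0.0, 0.677, 0.736, -0.0]
contact_force: [0.8, 0.3, -0.0]
width: 0.0001
gripper_force: 0.0
```

Call:
shift_gripper(
  ticks=[
    [[0,0,0.0067,0],[0,0,0,0],[0,0,0,0]],
  ],
)

```text
clock: 6.73
position: [0.4916, 0.3734, 0.1301]
ee_rot: [0.0, 0.677, 0.736, -0.0]
contact_force: [-0.3, 0.2, -1.3]
width: -0.0001
gripper_force: 0.0
```

```bash
python3 - <<'E'
from h import *
import cv2
d=wcam(); s=camrig.get_image("side")["img"][215:295,216:296]
w=d["img"][190:290,270:370]
cv2.imwrite("pics/p2.png",np.hstack([cv2.resize(w,(400,400),interpolation=2),cv2.resize(s,(400,400),interpolation=2)])[:,:,::-1])
E
```

```text
(no output)
```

View pics/p2.png

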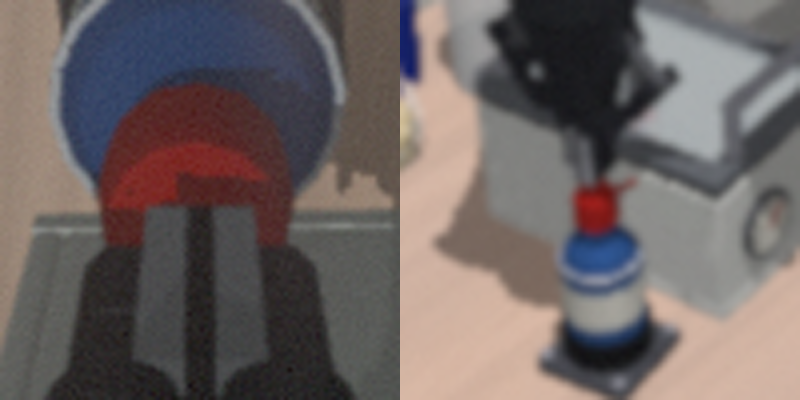

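Scaled: 0.002 m / 0.3 = 0.0067.

Call:
shift_gripper(
  ticks=[
    [[0,0,0.0067,0],[0,0,0,0],[0,0,0,0]],
  ],
)

```text
clock: 7.08
position: [0.4915, 0.3734, 0.1281]
ee_rot: [-0.0, 0.677, 0.736, -0.0]
contact_force: [0.3, 0.6, 0.5]
width: -0.0002
gripper_force: 0.0
```

Call:
shift_gripper(
  ticks=[
    [[0,0,0.0067,0],[0,0,0,0],[0,0,0,0]],
  ],
)

```text
clock: 7.33
position: [0.4915, 0.3734, 0.1261]
ee_rot: [-0.0, 0.677, 0.736, -0.0]
contact_force: [0.2, 0.4, -0.0]
width: -0.0
gripper_force: 0.0
```

Call:
shift_gripper(
  ticks=[
    [[0,0,0.0067,0],[0,0,0,0],[0,0,0,0]],
  ],
)

```text
clock: 7.58
position: [0.4915, 0.3734, 0.1241]
ee_rot: [-0.0, 0.677, 0.736, -0.0]
contact_force: [0.2, 0.8, -0.5]
width: 0.0004
gripper_force: 0.0
```

Scaled: 0.002 m / 0.3 = 0.0067.

Call:
shift_gripper(
  ticks=[
    [[0,0,0.0067,0],[0,0,0,0],[0,0,0,0]],
  ],
)

```text
clock: 7.83
position: [0.4915, 0.3734, 0.1221]
ee_rot: [0.0, 0.677, 0.736, -0.0]
contact_force: [0.1, 0.4, -0.5]
width: 0.0002
gripper_force: 0.0
```

Call:
shift_gripper(
  ticks=[
    [[0,0,0.0067,0],[0,0,0,0],[0,0,0,0]],
  ],
)

```text
clock: 8.08
position: [0.4915, 0.3734, 0.1201]
ee_rot: [-0.0, 0.677, 0.736, -0.0]
contact_force: [-0.6, 1.0, 0.6]
width: 0.0001
gripper_force: 0.0
```

```bash
python3 - <<'E'
from h import *
import cv2
d=wcam(); s=camrig.get_image("side")["img"][215:295,216:296]
w=d["img"][190:290,270:370]; p=manip.get_state()["position"]
for z in (.11,.12,.13,.14,.15): print(z,proj(d,[[p[0],p[1]+.011,z]]))
cv2.imwrite("pics/p3.png",np.hstack([cv2.resize(w,(400,400),interpolation=2),cv2.resize(s,(400,400),interpolation=2)])[:,:,::-1])
E
```

```text
0.11 [[320.749  216.9666]]
0.12 [[320.8162 223.7715]]
0.13 [[320.8914 231.3841]]
0.14 [[320.9761 239.9573]]
0.15 [[321.0722 249.6852]]
```

View pics/p3.png

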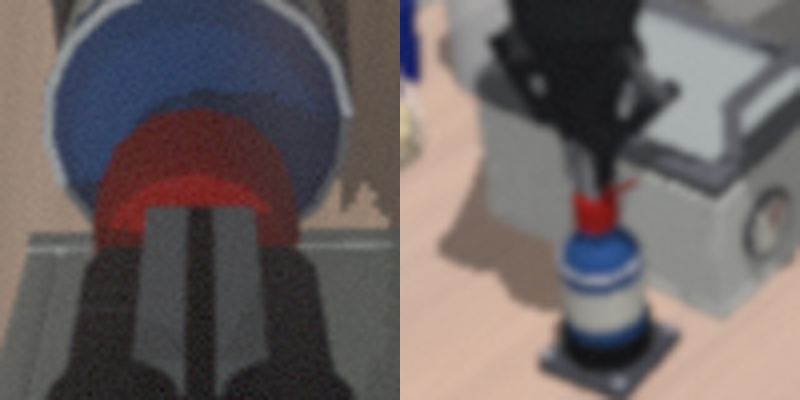

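The tips stand much farther back than the stated 22 mm. In this view they are still about 10 mm above the cap, with the tip edge at crop (200,207). I'll keep lowering while watching the force.

Scaled: 0.003 m / 0.3 = 0.01, 0.002 m / 0.3 = 0.0067.

Call:
shift_gripper(
  ticks=[
    [[0,0,0.01,0],[0,0,0.0067,0],[0,0,0,0],[0,0,0,0]],
  ],
)

```text
clock: 8.52
position: [0.4921, 0.3737, 0.1159]
ee_rot: [0.0, 0.677, 0.736, 0.001]
contact_force: [0.7, -0.4, 4.9]
width: 0.0002
gripper_force: 2.4
```

Call:
shift_gripper(
  ticks=[
    [[0,0,0.0067,0],[0,0,0,0],[0,0,0,0]],
  ],
)

```text
clock: 8.77
position: [0.492, 0.3737, 0.1141]
ee_rot: [0.0, 0.677, 0.736, 0.001]
contact_force: [-0.8, 0.0, 5.7]
width: -0.0003
gripper_force: 3.0
```

Call:
shift_gripper(
  ticks=[
    [[0,0,0.0067,0],[0,0,0,0],[0,0,0,0]],
  ],
)

```text
clock: 9.02
position: [0.4921, 0.3737, 0.113]
ee_rot: [0.0, 0.677, 0.736, 0.001]
contact_force: [-1.1, -1.3, 10.7]
width: 0.0001
gripper_force: 5.0
```

Scaled: 0.001 m / 0.3 = 0.0033.

Call:
shift_gripper(
  ticks=[
    [[0,0,0.0033,0],[0,0,0,0],[0,0,0,0],[0,0,0,0]],
  ],
)

```text
clock: 9.35
position: [0.4921, 0.3738, 0.113]
ee_rot: [0.0, 0.677, 0.736, 0.001]
contact_force: [-2.1, -1.7, 14.3]
width: -0.0001
gripper_force: 7.1
```

Call:
shift_gripper(
  ticks=[
    [[0,0,-0.0667,0],[0,0,-0.1,0],[0,0,-0.1167,0],[0,0,-0.1167,0],[0,0,0,0]],
  ],
)

```text
clock: 9.77
position: [0.4948, 0.3754, 0.2376]
ee_rot: [0.002, 0.677, 0.736, 0.006]
contact_force: [0.7, 1.7, 0.7]
width: -0.0005
gripper_force: 0.0
```

Scaled: -0.035 m / 0.3 = -0.1167, -0.034 m / 0.3 = -0.1133.

Call:
shift_gripper(
  ticks=[
    [[-0.1133,-0.026,0,0],[-0.1133,-0.026,0,0],[-0.1167,-0.026,0,0],[-0.1167,-0.026,0,0],[0,0,0,0]],
  ],
  aperture=0.085,
)

```text
clock: 10.18
position: [0.4702, 0.2277, 0.2297]
ee_rot: [0.001, 0.678, 0.735, -0.003]
contact_force: [0.2, 0.9, -0.5]
width: 0.0604
gripper_force: 0.0
```

Call:
shift_gripper(
  ticks=[
    [[0,0,0.0667,0],[0,0,0.0667,0],[0,0,0,0],[0,0,0,0],[0,0,0,0]],
  ],
)

```text
clock: 10.6
position: [0.4726, 0.2338, 0.1907]
ee_rot: [0.0, 0.676, 0.736, 0.0]
contact_force: [1.1, -0.5, -0.2]
width: 0.085
gripper_force: 0.0
```

```bash
python3 - <<'E'
from h import *
import cv2
d=wcam(); s=camrig.get_image("side")
p=manip.get_state()["position"]; print(p,proj(d,[[.4716,.233,.148],[.4678,.278,.148]]),proj(s,[[.4716,.233,.148],[.4678,.278,.148]])-[230,190])
w=d["img"][150:350,220:420]; q=s["img"][190:290,230:330]
cv2.imwrite("pics/b1.png",np.hstack([cv2.resize(x,(400,400),interpolation=2) for x in (w,q)])[:,:,::-1])
E
```

```text
[0.473  0.2339 0.1913] [[317.3958 215.2511]
 [317.2574 149.6094]] [[60.461  38.6513]
 [51.7684 45.8437]]
```

View pics/b1.png

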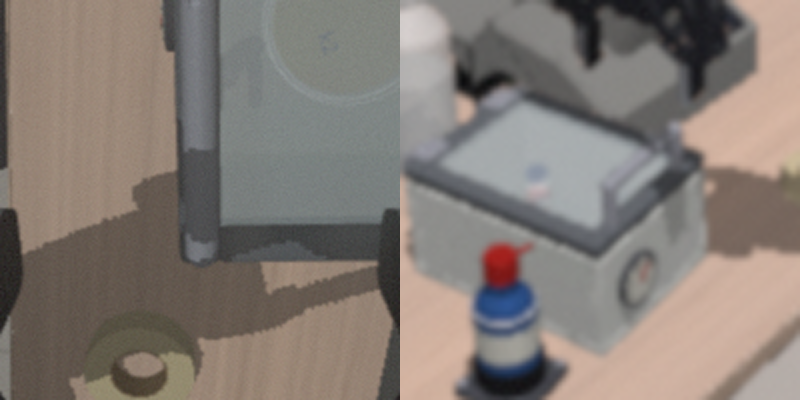

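The bar is centred between the open fingers: in the wrist crop it runs along column 200 and its near end is at (200,250). I'm lowering around it.

Scaled: 0.02 m / 0.3 = 0.0667, 0.015 m / 0.3 = 0.05.

Call:
shift_gripper(
  ticks=[
    [[0.0067,-0.0033,0.0667,0],[0,0,0.0667,0],[0,0,0.05,0],[0,0,0.0333,0],[0,0,0,0]],
  ],
)

```text
clock: 11.12
position: [0.47, 0.2351, 0.1239]
ee_rot: [-0.001, 0.677, 0.736, -0.001]
contact_force: [0.3, 0.5, -0.8]
width: 0.0848
gripper_force: 0.0
```

Call:
shift_gripper(
  ticks=[
    [[0,0,0.0167,0],[0,0,0.0133,0],[0,0,0.0133,0],[0,0,0,0],[0,0,0,0]],
  ],
)

```text
clock: 11.53
position: [0.4712, 0.2353, 0.1125]
ee_rot: [0.0, 0.677, 0.736, 0.0]
contact_force: [0.6, 0.5, 0.8]
width: 0.0849
gripper_force: 0.0
```

Call:
shift_gripper(
  ticks=[
    [[0,0,0,0],[0,0,0,0],[0,0,0,0],[0,0,0,0],[0,0,0,0]],
  ],
  aperture=0,
  force=60,
)

```text
clock: 11.95
position: [0.4711, 0.2352, 0.1124]
ee_rot: [0.0, 0.677, 0.736, 0.0]
contact_force: [0.7, -0.6, 0.5]
width: 0.0251
gripper_force: 0.0
```

Call:
shift_gripper(
  ticks=[
    [[0,0,0,0],[0,0,0,0],[0,0,0,0],[0,0,0,0],[0,0,0,0]],
  ],
)

```text
clock: 12.37
position: [0.4725, 0.2354, 0.1126]
ee_rot: [0.001, 0.677, 0.736, 0.001]
contact_force: [5.8, -0.2, -1.4]
width: 0.0101
gripper_force: 58.3
```

Scaled: -0.002 m / 0.3 = -0.0067.

Call:
shift_gripper(
  ticks=[
    [[0,0,-0.0067,0],[0,0,0,0],[0,0,0,0],[0,0,0,0]],
  ],
)

```text
clock: 12.7
position: [0.4727, 0.2354, 0.1135]
ee_rot: [0.001, 0.677, 0.736, 0.001]
contact_force: [7.5, 0.3, -8.7]
width: 0.0104
gripper_force: 59.1
```

Call:
shift_gripper(
  ticks=[
    [[0,0,-0.0067,0],[0,0,0,0],[0,0,0,0],[0,0,0,0]],
  ],
)

```text
clock: 13.03
position: [0.473, 0.2354, 0.1148]
ee_rot: [0.001, 0.677, 0.736, 0.001]
contact_force: [9.8, 1.7, -13.3]
width: 0.0097
gripper_force: 58.7
```

Scaled: -0.002 m / 0.3 = -0.0067, 0.001 m / 0.3 = 0.0033.

Call:
shift_gripper(
  ticks=[
    [[0,0.0033,-0.0067,0],[0,0.0033,-0.0067,0],[0,0,0,0],[0,0,0,0]],
  ],
)

```text
clock: 13.37
position: [0.4741, 0.2355, 0.1192]
ee_rot: [0.0, 0.677, 0.736, 0.0]
contact_force: [7.1, 0.6, -9.1]
width: 0.0103
gripper_force: 59.2
```

Call:
shift_gripper(
  ticks=[
    [[0,0.0033,-0.01,0],[0,0.0033,-0.01,0],[0,0,0,0],[0,0,0,0]],
  ],
)

```text
clock: 13.7
position: [0.4759, 0.2357, 0.1257]
ee_rot: [0.0, 0.677, 0.736, 0.0]
contact_force: [5.8, 0.8, -5.3]
width: 0.0099
gripper_force: 59.5
```

Scaled: -0.003 m / 0.3 = -0.01, 0.0012 m / 0.3 = 0.004.

Call:
shift_gripper(
  ticks=[
    [[0,0.004,-0.01,0],[0,0.004,-0.01,0],[0,0.0033,-0.01,0],[0,0,0,0],[0,0,0,0]],
  ],
)

```text
clock: 14.12
position: [0.4789, 0.236, 0.135]
ee_rot: [0.0, 0.677, 0.736, 0.0]
contact_force: [5.0, 0.8, -4.5]
width: 0.0102
gripper_force: 58.9
```

Call:
shift_gripper(
  ticks=[
    [[0,0.0033,-0.01,0],[0,0.0033,-0.01,0],[0,0,0,0],[0,0,0,0],[0,0,0,0]],
  ],
)

```text
clock: 14.53
position: [0.481, 0.2362, 0.1409]
ee_rot: [0.0, 0.677, 0.736, 0.0]
contact_force: [6.1, 1.9, -6.1]
width: 0.01
gripper_force: 58.9
```

```bash
python3 - <<'E'
from h import *
import cv2
d=wcam(); s=camrig.get_image("side"); q=s["img"][190:290,230:330]; w=d["img"]
cv2.imwrite("pics/b2.png",np.hstack([cv2.resize(w,(400,400)),cv2.resize(q,(400,400),interpolation=2)])[:,:,::-1])
E
```

```text
(no output)
```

View pics/b2.png

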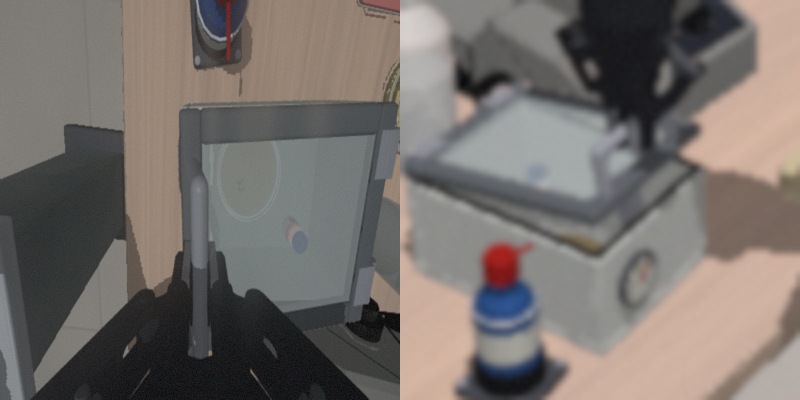

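The lid is held ajar. In the side crop its front corner has risen from about (600,250) to (600,217), and the cap is up. Once the reading settles I'll hand it in.

Call:
shift_gripper(
  ticks=[
    [[0,0,0,0],[0,0,0,0],[0,0,0,0],[0,0,0,0],[0,0,0,0]],
  ],
)

```text
clock: 15.05
position: [0.481, 0.2363, 0.1409]
ee_rot: [0.0, 0.677, 0.736, 0.001]
contact_force: [5.2, 0.1, -4.3]
width: 0.0103
gripper_force: 58.9
```

```bash
python3 -c "
from rig import manip, camrig
print(manip.sign_off())"
```

```text
the job is handed in; nothing more can be done
None
```

I handed the job in at 15 s: the spray cap was pressed to its stop and sprang back, the seal let go, and the gripper still holds the lid by its bar at about 0.146 rad, roughly 3 cm open at the front edge (worked out from how far the bar rose; the sign-off returned no verdict).

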